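# Load the stirrer, set its dial to the mark and switch it on

## Robot

A 6-joint arm with a two-finger parallel gripper is mounted at the origin on a cart in front of the work surface, level with it; the furniture and walls round the work are solid. World frame = base frame: x ahead of the robot, y to its left, z up, the work surface at z = 0. Lengths are in m, angles in rad, forces in N, time in s.
With the tool pointing down it reaches from about 0.25 to 0.725 m from the base axis. Payload 9.7 kg.
Tool frame: the origin (TCP) lies at the very end of the fingers, on their centre line; the grasp point (between the pads) lies behind it (robot.hold_point_z is the z of the grasp point in the tool frame, in m); z points along the fingers, y is the line along which they close (so a half turn about z gives the same grasp; the last joint's range is limited). The gripper opens to 85 mm and grips with 20 to 120 N. Pads are 22 mm wide; open, the fingers measure 114 mm over their backs; the gripper's body (76 mm by 85 mm) begins 54 mm behind the grasp point. The pads swing forward as they close: fully open they stand 13 mm farther back than shut.
Start: joints at [1.299, 0.087, 0.176, 1.66, 0, 1.571], TCP at [0.148, 0.53, 0.231] pointing down, gripper open.
Joint ranges: [-3.13, 3.13], [-0.85, 1.81], [-1.15, 1.24], [-2.2, 2.28], [-1.44, 1.52], [-3.14, 3.14]. Speed limits (rad/s): [2.22, 2.22, 2.57, 3.14, 3.14, 3.14].

## Interface

Orientations are given as a unit quaternion [x, y, z, w].
In Python, from rig import robot, cams gives the robot as it stands.
- The arm moves only by the shell command python3 -m handwheel 'ROWS' [FORCE]. ROWS is JSON, a list of rows, each an object of numbers: "x", "y", "z": the shift along the tool's x, y, z in mm; "rx", "ry", "rz": the turn, a rotation vector about the tool's x, y, z in rad; "fingers": the finger opening in mm, from 0 to 85.4. In form: [{"x": .., "y": .., "z": .., "rx": .., "ry": .., "rz": .., "fingers": ..}, ...]. A call has 1 to 12 rows; each row shifts and turns the commanded pose from where the row before left it, along the tool's axes as they then stand; what a row does not reach is not made up. A row lasts 1/8 s, in which the tool goes at most 62.5 mm and 10.7 degrees, less where a joint would pass 70% of its speed; a pose out of reach is approached as far as the arm can. A call with a gripper value outside its range is refused whole. The fingers move at their own pace and stop on an object; FORCE is the grip in N (left out, the last holds). Time passes only in rows, so rows that do not move let the fingers close. It gives the time, the measured TCP pose, the force, the opening and the grip force at its end, in the units of the state.
- robot.read_state(): the state, without advancing time (a new reading comes with each control period).
- cams.capture(name): name is "scene" or "top"; returns a dict with "pixels" (420x560x3 uint8, red, green, blue), "fx", "fy", "cx", "cy" (pixels), "cam_to_world" (4x4, takes a point from camera to world coordinates). Camera axes: x right, y down, z forward; pixel columns grow to the right and rows downward; lengths in m; the calibration is good to about 2 mm. A picture is of the moment at which its call begins. There is no depth.
- robot.hand_in(): hands the job in; it is judged then, once.
The state is a dict: "t": time; "joint_positions": joint angles; "joint_vel": joint speeds; "joint_torque": joint torques, N m; "tcp_pos": TCP position; "tcp_rot": TCP orientation; "force": force on the tool from outside, world axes, zero at the start; "ft_torque": the same for the moment, N m; "opening": finger opening in m; "gripper_force": force on a finger pad.
Only numpy, scipy, OpenCV 4.12 (cv2) and the standard library are available. Lean on these libraries where they do the work, as an engineer would, in place of code of your own. Each camera call takes 0.05 s, during which the arm holds its last target. There are 200 camera calls.

## Task

First set the white bottle with the red cap down gently, upright, inside the ring printed on the stirrer's top plate, and let go of it. Then turn the dial on the sloping front until its white pointer is in line with the red set mark, and last press the upper end of the red rocker switch fully in so that it stays on. Leave the other two bottles where they stand.

Things in the scene. Friction and masses are not known exactly. Their poses are not given: they have to be found in the camera images.
- bottle_red_center (a point): White reagent bottle with a red screw cap and a yellow band, round, 48 mm in diameter, 112 mm tall with its cap, about 0.12 kg, loose. The point is on its axis half-way up, 56 mm above its foot; z runs up its axis. The straight body reaches from the foot to about 65 mm.
- bottle_amber_center (a point): Bystander: brown glass bottle with a black cap, 60 mm in diameter, 128 mm tall. The point is on its axis half-way up (64 mm above its foot).
- bottle_blue_center (a point): Bystander: white bottle with a blue cap and band, 66 mm in diameter, 143 mm tall. The point is on its axis half-way up (71.5 mm above its foot).
- stirrer: Stirrer: white housing 220 x 220 mm, 94 mm high, fixed to the bench; its front, towards the robot, is a sloping panel. Origin: centre of its underside. Axes: x from its front to its back, y to the left as seen from the front, z up. The panel is tilted 35 degrees about y: outward normal (-sin 35, 0, cos 35), up-slope direction (cos 35, 0, sin 35) in these axes.
- plate_center (a point): Centre of the upper face of the stirrer's round white top plate, 104 mm above the bench, 116 mm in diameter, with a printed blue ring of 84 mm inside diameter round its centre. Same axes as the stirrer.
- dial_grip (a point): Point on the axis of the dial at the left of the sloping panel, 24 mm out from the panel: grip here. Dial: grey disc of 44 mm radius, face 7.5 mm out from the panel, with a straight black bar across it, 76 mm long, 14 mm thick, its top 33 mm out. z: the dial's axis (outward normal of the panel); x: along the bar to the pointer end; so grip across y.
- dial_pointer (a point): End of the dial's white pointer line, at 50 mm radius from the dial's axis, 4 mm out from the panel; it turns with the dial.
- mark_point (a point): Place of the red set mark on the dial's scale, also at 50 mm radius and 4 mm out from the panel: with the dial set right, the pointer's end coincides with it. The mark is a flat red dash on the scale disc, cannot be touched and does not move.
- dial (a joint): Angle of the dial, rad: 0 when the pointer points straight up the slope, growing clockwise as seen by someone facing the panel; stops at -2 and 2. It turns stiffly (0.06 N m) and stays where it is left. The pointer always starts anticlockwise of the mark, by 0.5 to 1.8 rad.
- set_mark (a joint): Angle of the red set mark, in the same sense and zero as the dial.
- rocker_upper (a point): Point on the face of the upper half of the red rocker switch, 16 mm up the slope from its pivot: press here, along the inward normal of the panel. The rocker is 54 mm long up the slope and 32 mm wide, on the right of the sloping front, its upper end raised about 12 mm while off. The axes of the point turn with the rocker.
- rocker (a joint): Rocker switch, rad: 0 off (upper end raised), 0.36 fully on (upper half parallel to the panel). About 3 N pressed at the point moves it, some 6 mm; it has no spring and stays where it is left.
Mind the look-alikes: they are no part of the job. What is shaped like the part that bears bottle_red_center but green or pink is not meant.

How it is judged:
On the way, in this order (a step that is already met when the one before it is completed fails the run):
1. the red-capped bottle stands upright inside the ring on the stirrer's plate, let go (horizontal distance between bottle_red_center and plate_center below 0.02 m and distance between bottle_red_center and plate_center below 0.066 m and angle between bottle_red_center's own z axis and vertical below 0.1 rad and contact force between the fingers and bottle_red below 0.1 N), for 0.2 s.
2. the dial's pointer is in line with the red set mark (distance between dial_pointer and mark_point below 0.005 m), for 0.2 s.
3. the rocker switch is pressed on (value of joint rocker above 0.28 rad), for 0.2 s.
At the end, for the whole second after the job is handed in: The red-capped bottle stands at rest and upright (within 0.1 rad) on the stirrer's plate, its axis within 20 mm of the plate's centre; the dial's pointer end is within 5 mm (0.1 rad) of the red mark; the rocker is on (over 0.28 rad) (horizontal distance between bottle_red_center and plate_center below 0.02 m and distance between bottle_red_center and plate_center below 0.066 m and angle between bottle_red_center's own z axis and vertical below 0.1 rad and linear speed of bottle_red below 0.02 m/s and distance between dial_pointer and mark_point below 0.005 m and value of joint rocker above 0.28 rad); the robot touches nothing.
It fails at once if one of the other two bottles is moved by more than 30 mm (distance of any of bottle_amber_center, bottle_blue_center from where it was at the start of the episode above 0.03 m).
It fails at once if the red-capped bottle is let fall onto the plate (from more than about 15 mm) (linear speed of bottle_red above 0.5 m/s and contact force between the fingers and bottle_red below 0.1 N and horizontal distance between bottle_red_center and plate_center below 0.06 m).
It also fails if it takes over 61 s, if anything falls off the work surface, if the arm or the gripper's body presses on something with over 40 N, if the wrist force passes 120 N, or if a joint passes its speed limit or range.

## Working session

There is one attempt and no reset: what is moved stays moved. The work goes in short steps, Python scripts to look and compute and a shell command to move; the robot and the scene stay as the last step left them, time stands still between calls to the robot, and variables do not carry over. Pictures are saved under pics/ and viewed, at most 10 in all, crops included, and the job is handed in when it is done.

```bash
mkdir -p pics; ls; python3 - <<'E'
from rig import robot,cams
import cv2,numpy as np
print(robot.hold_point_z)
s=robot.read_state();print({k:np.round(s[k],3) for k in ('t','tcp_pos','tcp_rot','opening')})
for n in('scene','top'):
    c=cams.capture(n);cv2.imwrite(f'pics/{n}0.png',c['pixels'][:,:,::-1]);np.savez(f'{n}0.npz',**c)
    print(n,c['fx'],c['cx'],c['cy'],np.round(c['cam_to_world'],3).tolist())
E
```

```text
pics
-0.0187
{'t': np.float64(0.0), 'tcp_pos': array([0.148, 0.53 , 0.231]), 'tcp_rot': array([ 0.135,  0.991, -0.001, -0.   ]), 'opening': np.float64(0.085)}
scene 429.4932142948536 282.71312731689954 204.67627516494838 [[-0.916, -0.277, 0.291, 0.095], [-0.401, 0.66, -0.635, 0.884], [-0.016, -0.698, -0.716, 1.024], [0.0, 0.0, 0.0, 1.0]]
top 425.7052317545265 277.53850047954705 213.0814818049946 [[-0.002, -0.998, 0.067, 0.413], [-1.0, 0.003, 0.006, 0.051], [-0.006, -0.066, -0.998, 1.104], [0.0, 0.0, 0.0, 1.0]]
```

View pics/scene0.png

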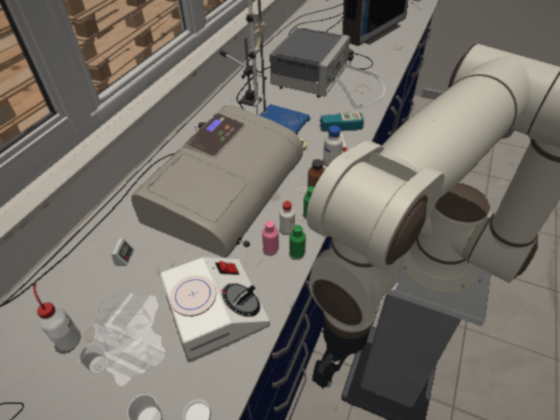

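View pics/top0.png

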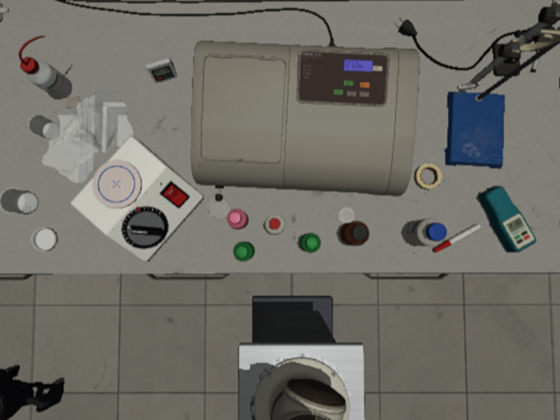

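Top view: the wanted bottle (white, red cap) is at top (275,224) / scene (287,215). It could be confused with:
- the pink-capped bottle at top (237,217)
- the green ones at (244,251) and (310,242)
- the white-and-blue one at (435,232)
- the red-nozzled wash bottle at (30,62)

The stirrer's plate is at (117,184), its dial at (144,228) and its rocker at (175,194). I'll check the choice in a close crop and measure.

```bash
cat > h.py <<'E'
import numpy as np,cv2
def load(n):
    return dict(np.load(n))
def ray(c,u,v):
    T=c['cam_to_world'];d=T[:3,:3]@np.array([(u-c['cx'])/c['fx'],(v-c['cy'])/c['fy'],1]);return T[:3,3],d
def onz(c,u,v,z):
    o,d=ray(c,u,v);return o+d*(z-o[2])/d[2]
def onplane(c,u,v,p,n):
    o,d=ray(c,u,v);return o+d*(np.dot(p-o,n)/np.dot(d,n))
def proj(c,p):
    T=c['cam_to_world'];q=T[:3,:3].T@(np.asarray(p)-T[:3,3]);return np.array([c['fx']*q[0]/q[2]+c['cx'],c['fy']*q[1]/q[2]+c['cy']])
def tri(c1,a,c2,b):
    o1,d1=ray(c1,*a);o2,d2=ray(c2,*b);d1/=np.linalg.norm(d1);d2/=np.linalg.norm(d2)
    s=np.linalg.lstsq(np.c_[d1,-d2],o2-o1,rcond=None)[0];p,q=o1+d1*s[0],o2+d2*s[1];return (p+q)/2,np.linalg.norm(p-q)
def blobs(c,lo1,hi1,roi,minA=8):
    h=cv2.cvtColor(c['pixels'],cv2.COLOR_RGB2HSV).astype(int);h[...,0]=(h[...,0]+90)%180 # red at 90
    m=cv2.inRange(h.astype(np.uint8),np.array(lo1),np.array(hi1));k=np.zeros_like(m);x0,y0,x1,y1=roi;k[y0:y1,x0:x1]=m[y0:y1,x0:x1]
    n,l,s,ce=cv2.connectedComponentsWithStats(k);return [(s[i].tolist(),np.round(ce[i],1).tolist()) for i in range(1,n) if s[i,4]>=minA],l
E
python3 - <<'E'
from h import *
t=load('top0.npz');s=load('scene0.npz')
for n,c,roi in(('top',t,(60,130,330,270)),('scene',s,(150,180,330,360))):
    print(n,'red',blobs(c,(82,110,70),(98,255,255),roi,4)[0])
    print(n,'blue',blobs(c,(10,40,60),(50,255,255),roi,15)[0])
for u,v,z in((275,224,.112),(237,217,.1),(244,251,.1),(310,242,.1),(354,233,.128),(435,232,.143)): print(u,v,np.round(onz(t,u,v,z),3))
# crops
a=cv2.resize(t['pixels'][130:270,65:215],None,fx=4,fy=4,interpolation=cv2.INTER_CUBIC)
cv2.imwrite('pics/tcrop.png',a[:,:,::-1])
b=cv2.resize(s['pixels'][190:350,155:325],None,fx=3.7,fy=3.7,interpolation=cv2.INTER_CUBIC)
cv2.imwrite('pics/scrop.png',b[:,:,::-1])
E
```

```text
top red [([164, 185, 23, 21, 258], [174.9, 195.1]), ([137, 207, 3, 5, 11], [137.9, 209.3]), ([228, 210, 19, 18, 234], [236.9, 218.6]), ([269, 218, 11, 11, 97], [274.1, 223.3])]
top blue [([98, 166, 17, 36, 58], [103.2, 183.4]), ([119, 166, 16, 34, 48], [129.9, 181.8])]
scene red [([283, 201, 8, 9, 60], [286.6, 205.0]), ([264, 222, 13, 30, 257], [270.1, 238.6]), ([218, 261, 19, 12, 146], [227.4, 267.1]), ([222, 290, 4, 3, 10], [223.5, 291.0])]
scene blue []
275 224 [0.453 0.064 0.112]
237 217 [0.47  0.154 0.1  ]
244 251 [0.39  0.137 0.1  ]
310 242 [ 0.411 -0.019  0.1  ]
354 233 [ 0.432 -0.117  0.128]
435 232 [ 0.433 -0.297  0.143]
```

View pics/tcrop.png

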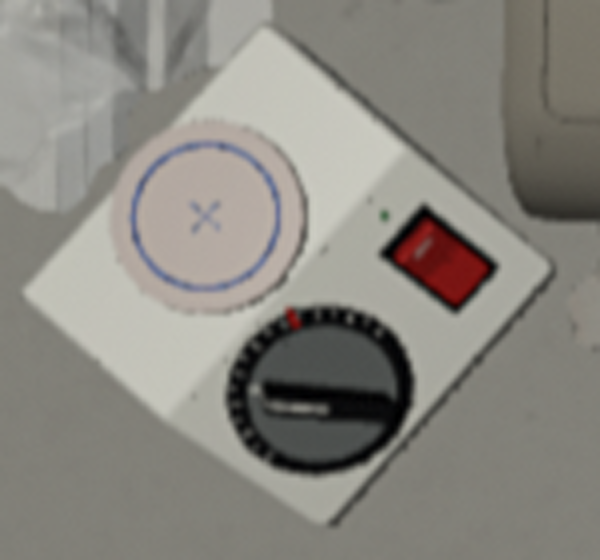

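View pics/scrop.png

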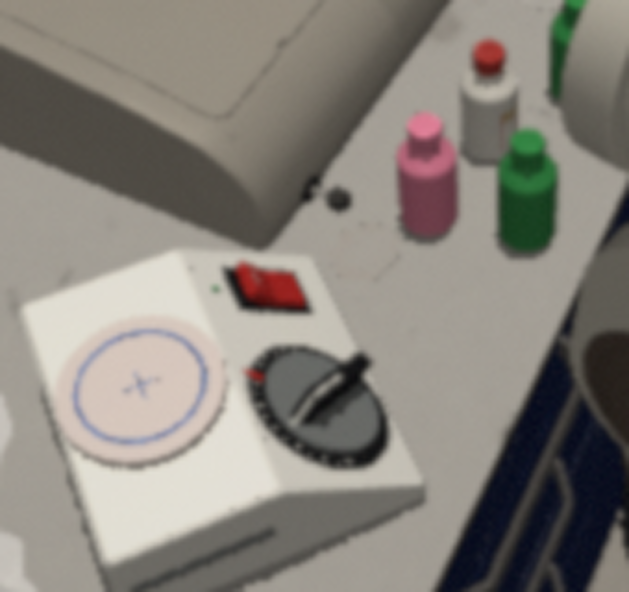

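The crops confirm the choice: the white body with the red cap and yellow band is at scene (287,215). Plate cross is at top (116.2,184) and scene (193.1,294.1), red mark at top (138,209), pointer tip near top (129,227), and the ridge runs from top (167.5,167.5) to (106,234.5).

```bash
cat > meas.py <<'E'
from h import *
import sys
t=load('top0.npz');s=load('scene0.npz')
r=lambda p:np.round(p,4)
tc=lambda u,v:(65+u/4-.375,130+v/4-.375); sc=lambda u,v:(155+u/3.7-.36,190+v/3.7-.36)
print('plate z',r(onz(t,*tc(205,216),.104)),r(onz(s,*sc(141,385),.104)),'tri',tri(t,tc(205,216),s,sc(141,385)))
print('cap z.112',r(onz(t,274.1,223.3,.111)),'tri',tri(t,(274.1,223.3),s,(286.6,205.0)))
a=onz(t,*tc(409,150),.094);b=onz(t,*tc(165,418),.094);d=b-a;print('ridge',r(a),r(b),'len',np.linalg.norm(d),'yaw',np.arctan2(-d[0],d[1]))
a2=onz(s,*sc(183,250),.094);b2=onz(s,*sc(280,492),.094);d=b2-a2;print('ridge scene',r(a2),r(b2),np.linalg.norm(d),np.arctan2(-d[0],d[1]))
# back corners
c1=onz(t,*tc(267,24),.094);c2=onz(t,*tc(24,292),.094);d=c2-c1;print('back',r(c1),r(c2),np.linalg.norm(d),np.arctan2(-d[0],d[1]))
f1=tri(t,tc(553,268),s,sc(312,258));print('front right corner',f1)
f2=tri(t,tc(330,525),s,sc(424,486));print('front left corner',f2)
print('mark',tri(t,(137.9,209.3),s,(223.5,291.0)))
print('ptr',tri(t,tc(256,388),s,sc(296,421)))
print('rocker dark/centre',tri(t,(174.9,195.1),s,(227.4,267.1)))
E
python3 meas.py
```

```text
plate z [0.5503 0.4409 0.104 ] [0.551  0.4398 0.104 ] tri (array([0.55018761, 0.44040415, 0.10536533]), np.float64(0.0002252514348983168))
cap z.112 [0.4549 0.0656 0.111 ] tri (array([0.45581171, 0.06598133, 0.10533912]), np.float64(0.0014138889442097333))
ridge [0.5911 0.323  0.094 ] [0.4309 0.4658 0.094 ] len 0.21467319443932056 yaw 0.8430530050086832
ridge scene [0.5891 0.3241 0.094 ] [0.4299 0.4686 0.094 ] 0.2149929653622805 0.8341654443174867
back [0.6682 0.41   0.094 ] [0.5063 0.5521 0.094 ] 0.21545849379741655 0.8503143241500308
front right corner (array([0.52801222, 0.24897356, 0.02400229]), np.float64(0.001756158207465238))
front left corner (array([0.36527166, 0.39053849, 0.01829668]), np.float64(0.0026651319255892743))
mark (array([0.49085379, 0.3934154 , 0.08651396]), np.float64(0.0009768754930695493))
ptr (array([0.44841808, 0.41450345, 0.08642434]), np.float64(0.0008849603800008001))
rocker dark/centre (array([0.52755309, 0.31044708, 0.06443081]), np.float64(0.0014748024720216855))
```

```bash
cat > fr.py <<'E'
from h import *
yaw=.844;X=np.array([np.cos(yaw),np.sin(yaw),0]);Y=np.array([-np.sin(yaw),np.cos(yaw),0]);Z=np.array([0,0,1.])
a=np.deg2rad(35);N=-np.sin(a)*X+np.cos(a)*Z;U=np.cos(a)*X+np.sin(a)*Z
P0=np.array([.511,.3945,.094]) # ridge mid, panel coords: u up-slope, y left, n out
def pan(p): q=np.asarray(p)-P0;return np.round([1e3*q@U,1e3*q@Y,1e3*q@N],1)
def world(u,y,n): return P0+(u*U+y*Y+n*N)/1e3
def cast(c,u,v,n): return onplane(c,u,v,P0+n*N/1e3,N)
E
cat > dial.py <<'E'
from fr import *
import sys
def run(c,seed,rad,markuv=None):
    g=cv2.cvtColor(c['pixels'],cv2.COLOR_RGB2GRAY);h=cv2.cvtColor(c['pixels'],cv2.COLOR_RGB2HSV)
    H,W=g.shape;yy,xx=np.mgrid[:H,:W];m=((g<140)&(np.hypot(xx-seed[0],yy-seed[1])<rad)).astype(np.uint8)
    n,l,st,ce=cv2.connectedComponentsWithStats(m);i=1+np.argmax(st[1:,4]);m=(l==i).astype(np.uint8)
    ct=max(cv2.findContours(m,0,1)[0],key=cv2.contourArea)[:,0]
    # rectified panel view, 4 mm out: 4 px/mm
    return np.array([pan(cast(c,u,v,4))[:2] for u,v in ct])
if __name__=='__main__':
    from scipy.optimize import least_squares
    for n,seed,rad in(('top0.npz',(144,228),30),('scene0.npz',(241,299),27)):
        c=load(n);q=run(c,seed,rad)
        f=least_squares(lambda p:np.hypot(q[:,0]-p[0],q[:,1]-p[1])-p[2],[-60,50,55],loss='soft_l1',f_scale=1.);print(n,'circle u,y,r',f.x.round(1),np.median(abs(f.fun)))
        # rectified panel image: right=right (-y), up=up-slope
        G=[(0,110),(0,-110),(-130,-110),(-130,110)];src=np.float32([proj(c,world(u,y,4)) for u,y in G])
        M=cv2.getPerspectiveTransform(src,np.float32([(0,0),(660,0),(660,390),(0,390)]))
        cv2.imwrite('pics/rect_%s.png'%n[:-4],cv2.warpPerspective(c['pixels'],M,(660,390),flags=cv2.INTER_CUBIC)[:,:,::-1])
    a=cv2.imread('pics/rect_top0.png')[:,:400];b=cv2.imread('pics/rect_scene0.png')[:,:400];cv2.imwrite('pics/rect.png',np.hstack([a,b]))
    t=load('top0.npz');s=load('scene0.npz')
    print('mark',pan(cast(t,137.9,209.3,4)),pan(cast(s,223.5,291,4)))
    print('rocker mid',pan(cast(t,174.9,195.1,5)),pan(cast(s,227.4,267.1,5)))
E
python3 dial.py
```

```text
top0.npz circle u,y,r [-63.   39.5  57.9] 3.390712868772134
scene0.npz circle u,y,r [-57.8  41.6  55.1] 0.9199508630754352
mark [-15.7  14.2   4. ] [-13.6  16.    4. ]
rocker mid [-60.3 -67.8   5. ] [-59.  -68.8   5. ]
```

View pics/rect.png

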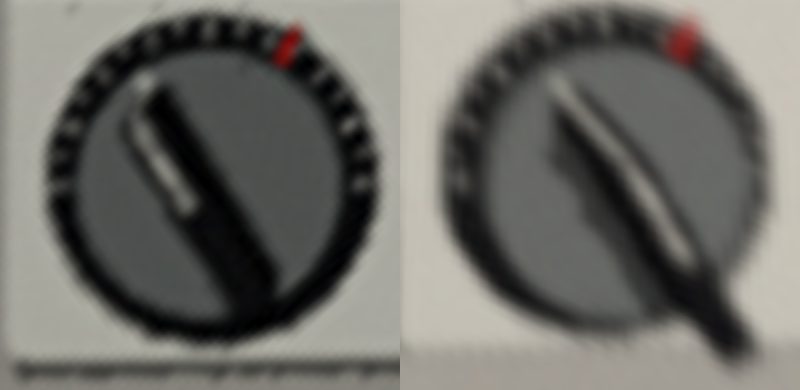

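Both views agree. The dial axis is at panel (u,y) ≈ (-58.5, 40.5), the mark at r ≈ 50 and angle 0.526, and the bar at about -0.55. The rectified picture (4 mm out) shows the scale centred at (212,177), the mark at (288,45) and the pointer tip at (145,78). Next is the bottle.

```bash
cat > go.py <<'E'
from fr import *
from scipy.spatial.transform import Rotation as Ro
from rig import robot
def frame(z,y): 
    z=z/np.linalg.norm(z);y=y-z*(y@z);y/=np.linalg.norm(y);return np.c_[np.cross(y,z),y,z]
def down(deg): a=np.deg2rad(deg);return frame(np.array([0,0,-1.]),np.array([np.cos(a),np.sin(a),0]))
def dialR(th): # bar angle clockwise; tool x along bar to pointer (or flipped)
    b=np.cos(th)*U-np.sin(th)*Y;return frame(-N,np.cross(-N,b))
def to(p,R,flip=False):
    s=robot.read_state();Rc=Ro.from_quat(s['tcp_rot']);Rt=Ro.from_matrix(R)
    if flip: Rt=Rt*Ro.from_euler('z',np.pi)
    print('t',round(s['t'],2),'tcp',np.round(s['tcp_pos'],4),'q',np.round(s['joint_positions'],2),'F',np.round(s['force'],1),'open',round(float(s['opening']),4),'grip',np.round(s['gripper_force'],1))
    rv=(Rc.inv()*Rt).as_rotvec();d=np.asarray(p)-s['tcp_pos']
    print('rotvec',rv.round(3),'ang',round(np.linalg.norm(rv),3),'| shift before turn',(Rc.inv().apply(d)*1e3).round(1),'after turn',(Rt.inv().apply(d)*1e3).round(1))
E
python3 -c "
from go import *
to([.4555,.066,.231],down(10))
print(world(-58.5,40.5,11),dialR(-.55).round(2))"
```

```text
t 0.1 tcp [0.1476 0.5296 0.2307] q [1.3  0.09 0.18 1.66 0.   1.57] F [0.1 0.4 0. ] open 0.0856 grip 0.0
rotvec [-1.000e-03  1.000e-03  1.124e+00] ang 1.124 | shift before turn [-4.211e+02 -3.640e+02  1.000e-01] after turn [-5.101e+02  2.227e+02 -3.000e-01]
[0.44469955 0.38088514 0.06945645] [[ 0.07  0.92  0.38]
 [ 0.87 -0.25  0.43]
 [ 0.49  0.3  -0.82]]
```

```bash
python3 -m handwheel '[{"x":-42,"y":-36.4},{"x":-42,"y":-36.4},{"x":-42,"y":-36.4},{"x":-42,"y":-36.4},{"x":-42,"y":-36.4},{"x":-42,"y":-36.4},{"x":-42,"y":-36.4},{"x":-42,"y":-36.4},{"x":-42,"y":-36.4},{"x":-42,"y":-36.4}]'
python3 -m handwheel '[{"rz":0.186},{"rz":0.186},{"rz":0.186},{"rz":0.186},{"rz":0.186},{"rz":0.186,"fingers":74},{}]'
python3 -c "
from go import *
to([.4555,.066,.044],down(10))
from rig import cams
for n in('top','scene'):
  c=cams.capture(n);np.savez(n+'1.npz',**c);cv2.imwrite(f'pics/{n}1.png',c['pixels'][:,:,::-1])"
```

```text
t 0.1 tcp [0.1476 0.5296 0.2307] q [1.3  0.09 0.18 1.66 0.   1.57] F [0.1 0.4 0. ] open 0.0856 grip 0.0
rotvec [-1.000e-03  1.000e-03  1.124e+00] ang 1.124 | shift before turn [-421.1 -363.7  187.1] after turn [-510.1  222.7  186.7]validation failed for argument at $[0]...
validation failed for argument at $[0]...
```

```bash
python3 -m handwheel '[{"x":-42,"y":-36.4,"z":0,"rx":0,"ry":0,"rz":0,"fingers":85}]'; python3 -m handwheel --help | head -30
```

```text
t: 0.32
tcp_pos: [0.1776, 0.4843, 0.2299]
tcp_rot: [0.134, 0.991, -0.001, -0.0]
force: [1.4, -1.2, 0.6]
opening: 0.085
gripper_force: 0.0invalid input: not JSON, or not a number
```

All seven keys are required in each row.

```bash
python3 -m handwheel '[{"x":-42,"y":-36.4,"z":0,"rx":0,"ry":0,"rz":0,"fingers":85},{"x":-42,"y":-36.4,"z":0,"rx":0,"ry":0,"rz":0,"fingers":85},{"x":-42,"y":-36.4,"z":0,"rx":0,"ry":0,"rz":0,"fingers":85},{"x":-42,"y":-36.4,"z":0,"rx":0,"ry":0,"rz":0,"fingers":85},{"x":-42,"y":-36.4,"z":0,"rx":0,"ry":0,"rz":0,"fingers":85},{"x":-42,"y":-36.4,"z":0,"rx":0,"ry":0,"rz":0,"fingers":85},{"x":-42,"y":-36.4,"z":0,"rx":0,"ry":0,"rz":0,"fingers":85},{"x":-42,"y":-36.4,"z":0,"rx":0,"ry":0,"rz":0,"fingers":85},{"x":-42,"y":-36.4,"z":0,"rx":0,"ry":0,"rz":0,"fingers":85}]' >/dev/null
python3 -m handwheel '[{"x":0,"y":0,"z":0,"rx":0,"ry":0,"rz":0.186,"fingers":74},{"x":0,"y":0,"z":0,"rx":0,"ry":0,"rz":0.186,"fingers":74},{"x":0,"y":0,"z":0,"rx":0,"ry":0,"rz":0.186,"fingers":74},{"x":0,"y":0,"z":0,"rx":0,"ry":0,"rz":0.186,"fingers":74},{"x":0,"y":0,"z":0,"rx":0,"ry":0,"rz":0.186,"fingers":74},{"x":0,"y":0,"z":0,"rx":0,"ry":0,"rz":0.186,"fingers":74},{"x":0,"y":0,"z":0,"rx":0,"ry":0,"rz":0,"fingers":74}]'
python3 -c "
from go import *
to([.4555,.066,.044],down(10))
from rig import cams
for n in('top','scene'):
  c=cams.capture(n);np.savez(n+'1.npz',**c);cv2.imwrite(f'pics/{n}1.png',c['pixels'][:,:,::-1])"
```

```text
t: 2.33
tcp_pos: [0.4544, 0.0664, 0.2312]
tcp_rot: [0.639, 0.769, -0.0, -0.0]
force: [0.7, -0.1, -1.0]
opening: 0.0739
gripper_force: 0.0
t 2.33 tcp [0.4544 0.0664 0.2312] q [ 0.15 -0.13 -0.04  1.66  0.    1.53] F [ 0.7 -0.1 -1. ] open 0.0739 grip 0.0
rotvec [-0.   -0.    0.01] ang 0.01 | shift before turn [ -0.6   1.  187.2] after turn [ -0.6   1.  187.2]
```

```bash
python3 -m handwheel '[{"x":0,"y":0.8,"z":55,"rx":0,"ry":0,"rz":0,"fingers":74},{"x":0,"y":0,"z":55,"rx":0,"ry":0,"rz":0,"fingers":74},{"x":0,"y":0,"z":45,"rx":0,"ry":0,"rz":0,"fingers":74},{"x":0,"y":0,"z":20,"rx":0,"ry":0,"rz":0,"fingers":74},{"x":0,"y":0,"z":12,"rx":0,"ry":0,"rz":0,"fingers":74},{"x":0,"y":0,"z":0,"rx":0,"ry":0,"rz":0,"fingers":74}]' && python3 -m handwheel '[{"x":0,"y":0,"z":0,"rx":0,"ry":0,"rz":0,"fingers":40},{"x":0,"y":0,"z":0,"rx":0,"ry":0,"rz":0,"fingers":40},{"x":0,"y":0,"z":0,"rx":0,"ry":0,"rz":0,"fingers":40},{"x":0,"y":0,"z":0,"rx":0,"ry":0,"rz":0,"fingers":40},{"x":0,"y":0,"z":0,"rx":0,"ry":0,"rz":0,"fingers":40},{"x":0,"y":0,"z":0,"rx":0,"ry":0,"rz":0,"fingers":40}]' 35
```

```text
t: 3.18
tcp_pos: [0.4551, 0.0665, 0.0441]
tcp_rot: [0.639, 0.769, -0.0, -0.0]
force: [-0.1, 0.4, 0.5]
opening: 0.0745
gripper_force: 0.0
t: 3.92
tcp_pos: [0.4559, 0.0667, 0.0455]
tcp_rot: [0.639, 0.769, 0.001, 0.001]
force: [-2.0, 0.2, 6.6]
opening: 0.0472
gripper_force: 35.5
```

```bash
python3 -m handwheel '[{"x":0,"y":0,"z":-20,"rx":0,"ry":0,"rz":0,"fingers":40},{"x":0,"y":0,"z":-45,"rx":0,"ry":0,"rz":0,"fingers":40},{"x":0,"y":0,"z":-45,"rx":0,"ry":0,"rz":0,"fingers":40},{"x":0,"y":0,"z":-45,"rx":0,"ry":0,"rz":0,"fingers":40},{"x":0,"y":0,"z":0,"rx":0,"ry":0,"rz":0,"fingers":40},{"x":0,"y":0,"z":0,"rx":0,"ry":0,"rz":0,"fingers":40}]' 
python3 -c "
from go import *
to([.5505,.4405,.199],down(10))"
```

```text
t: 4.68
tcp_pos: [0.4552, 0.0666, 0.1987]
tcp_rot: [0.64, 0.769, -0.0, -0.0]
force: [-0.4, 0.1, -2.8]
opening: 0.0471
gripper_force: 36.8
t 4.67 tcp [0.4552 0.0666 0.1987] q [ 0.15 -0.14 -0.11  1.6  -0.    1.53] F [-0.4  0.1 -2.8] open 0.0471 grip 36.8
rotvec [-0.     0.     0.009] ang 0.009 | shift before turn [350.4 161.8  -0.4] after turn [ 3.517e+02  1.588e+02 -3.000e-01]
```

```bash
python3 -m handwheel '[{"x":15,"y":7.2,"z":0,"rx":0,"ry":0,"rz":0,"fingers":40},{"x":35,"y":16,"z":0,"rx":0,"ry":0,"rz":0,"fingers":40},{"x":40,"y":18,"z":0,"rx":0,"ry":0,"rz":0,"fingers":40},{"x":40,"y":18,"z":0,"rx":0,"ry":0,"rz":0,"fingers":40},{"x":40,"y":18,"z":0,"rx":0,"ry":0,"rz":0,"fingers":40},{"x":40,"y":18,"z":0,"rx":0,"ry":0,"rz":0,"fingers":40},{"x":40,"y":18,"z":0,"rx":0,"ry":0,"rz":0,"fingers":40},{"x":40,"y":18,"z":0,"rx":0,"ry":0,"rz":0,"fingers":40},{"x":35,"y":18,"z":0,"rx":0,"ry":0,"rz":0,"fingers":40},{"x":25.4,"y":12.6,"z":0,"rx":0,"ry":0,"rz":0,"fingers":40},{"x":0,"y":0,"z":0,"rx":0,"ry":0,"rz":0,"fingers":40},{"x":0,"y":0,"z":0,"rx":0,"ry":0,"rz":0,"fingers":40}]' 
python3 -c "
from go import *
to([.5505,.4405,.151],down(10))
from rig import cams
t=cams.capture('top');s=cams.capture('scene')
a=cv2.resize(s['pixels'][150:350,100:330],None,fx=2.6,fy=2.6,interpolation=cv2.INTER_CUBIC)
cv2.imwrite('pics/place.png',a[:,:,::-1])"
```

```text
t: 6.18
tcp_pos: [0.55, 0.4406, 0.1981]
tcp_rot: [0.639, 0.769, -0.001, -0.0]
force: [0.6, 0.7, -1.5]
opening: 0.0471
gripper_force: 36.8
t 6.17 tcp [0.55   0.4406 0.1981] q [ 0.68  0.48  0.59  1.69 -0.    2.06] F [ 0.6  0.7 -1.5] open 0.0471 grip 36.8
rotvec [-0.002  0.001  0.009] ang 0.009 | shift before turn [-0.1  0.5 47.1] after turn [-0.2  0.4 47.1]
```

View pics/place.png

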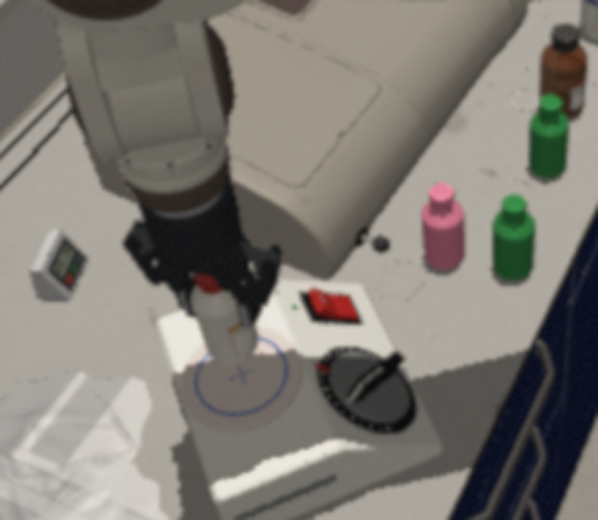

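The crop shows the bottle upright in the fingers above the ring, whose cross is at (240,375), and the other bottles standing.

```bash
python3 -m handwheel '[{"x":0,"y":0.4,"z":22,"rx":0,"ry":0,"rz":0,"fingers":40},{"x":0,"y":0,"z":16,"rx":0,"ry":0,"rz":0,"fingers":40},{"x":0,"y":0,"z":6,"rx":0,"ry":0,"rz":0,"fingers":40},{"x":0,"y":0,"z":2,"rx":0,"ry":0,"rz":0,"fingers":40},{"x":0,"y":0,"z":0,"rx":0,"ry":0,"rz":0,"fingers":40}]';  python3 -m handwheel '[{"x":0,"y":0,"z":1,"rx":0,"ry":0,"rz":0,"fingers":40},{"x":0,"y":0,"z":1,"rx":0,"ry":0,"rz":0,"fingers":40},{"x":0,"y":0,"z":0,"rx":0,"ry":0,"rz":0,"fingers":40}]'
```

```text
t: 6.9
tcp_pos: [0.5512, 0.4406, 0.1541]
tcp_rot: [0.64, 0.769, 0.0, 0.0]
force: [-0.4, -0.0, -1.1]
opening: 0.0474
gripper_force: 36.8
t: 7.28
tcp_pos: [0.551, 0.4406, 0.1512]
tcp_rot: [0.64, 0.769, -0.0, -0.0]
force: [-0.3, 0.5, -1.8]
opening: 0.0471
gripper_force: 36.8
```

```bash
python3 -m handwheel '[{"x":0,"y":0,"z":1,"rx":0,"ry":0,"rz":0,"fingers":40},{"x":0,"y":0,"z":0.5,"rx":0,"ry":0,"rz":0,"fingers":40},{"x":0,"y":0,"z":0,"rx":0,"ry":0,"rz":0,"fingers":40}]';  python3 -m handwheel '[{"x":0,"y":0,"z":0.7,"rx":0,"ry":0,"rz":0,"fingers":40},{"x":0,"y":0,"z":0,"rx":0,"ry":0,"rz":0,"fingers":40}]'
```

```text
t: 7.65
tcp_pos: [0.551, 0.4406, 0.1498]
tcp_rot: [0.64, 0.769, 0.0, -0.0]
force: [0.4, 0.0, -1.0]
opening: 0.0473
gripper_force: 36.9
t: 7.9
tcp_pos: [0.551, 0.4407, 0.1497]
tcp_rot: [0.64, 0.769, 0.0, 0.0]
force: [-2.1, -0.3, 3.7]
opening: 0.047
gripper_force: 37.2
```

Contact with the plate (force has turned upward). Release and rise.

```bash
python3 -m handwheel '[{"x":0,"y":0,"z":0,"rx":0,"ry":0,"rz":0,"fingers":52},{"x":0,"y":0,"z":0,"rx":0,"ry":0,"rz":0,"fingers":60},{"x":0,"y":0,"z":0,"rx":0,"ry":0,"rz":0,"fingers":72},{"x":0,"y":0,"z":0,"rx":0,"ry":0,"rz":0,"fingers":72},{"x":0,"y":0,"z":0,"rx":0,"ry":0,"rz":0,"fingers":72},{"x":0,"y":0,"z":-15,"rx":0,"ry":0,"rz":0,"fingers":72},{"x":0,"y":0,"z":-40,"rx":0,"ry":0,"rz":0,"fingers":72},{"x":0,"y":0,"z":-45,"rx":0,"ry":0,"rz":0,"fingers":72},{"x":0,"y":0,"z":0,"rx":0,"ry":0,"rz":0,"fingers":72}]'
python3 -c "
from go import *
p=world(-58.5,40.5,120)
for f in(0,1): to(p,dialR(-.55),f)
from rig import cams
for n in('top','scene'):
  c=cams.capture(n);np.savez(n+'2.npz',**c);print(blobs(c,(82,110,70),(98,255,255),(60,130,330,300),4)[0])
print(proj(c,[.5505,.4405,.210]))"
```

```text
t: 9.02
tcp_pos: [0.5518, 0.4412, 0.2549]
tcp_rot: [0.64, 0.769, 0.004, 0.001]
force: [-0.2, -0.7, -0.8]
opening: 0.0719
gripper_force: 0.0
t 9.03 tcp [0.5518 0.4412 0.2549] q [ 0.67  0.52  0.76  1.8  -0.    2.06] F [-0.2 -0.7 -0.8] open 0.0719 grip 0.0
rotvec [-0.403  0.453  0.349] ang 0.7 | shift before turn [ -78.6 -166.3   94.7] after turn [-151.  -139.4  -23.8]
t 9.03 tcp [0.5518 0.4412 0.2549] q [ 0.67  0.52  0.76  1.8  -0.    2.06] F [-0.2 -0.7 -0.8] open 0.0719 grip 0.0
rotvec [-0.63  -0.561 -2.668] ang 2.798 | shift before turn [ -78.6 -166.3   94.7] after turn [151.  139.4 -23.8]
[([164, 185, 23, 21, 260], [174.9, 195.2]), ([228, 210, 19, 18, 230], [237.0, 218.6])]
[([320, 181, 4, 2, 4], [321.5, 181.8]), ([264, 227, 13, 25, 173], [270.5, 238.0]), ([125, 255, 3, 4, 10], [126.0, 256.8]), ([218, 261, 19, 12, 149], [227.3, 267.1]), ([181, 264, 10, 11, 95], [185.2, 269.3]), ([222, 290, 4, 3, 7], [223.3, 291.0])]
[185.1747055  268.90164552]
```

The bottle cap is at scene (185.2,269.3), against (185.2,268.9) predicted at the plate centre, so step 1 is good. Joint 6 needs the flipped grip to have room for the turn.

```bash
python3 -m handwheel '[{"x":-19.6,"y":-41.6,"z":0,"rx":0,"ry":0,"rz":0,"fingers":72},{"x":-19.6,"y":-41.6,"z":0,"rx":0,"ry":0,"rz":0,"fingers":60},{"x":-19.6,"y":-41.6,"z":0,"rx":0,"ry":0,"rz":0,"fingers":44},{"x":-19.6,"y":-41.6,"z":0,"rx":0,"ry":0,"rz":0,"fingers":44},{"x":0,"y":0,"z":0,"rx":0,"ry":0,"rz":-0.186,"fingers":44},{"x":0,"y":0,"z":0,"rx":0,"ry":0,"rz":-0.186,"fingers":44},{"x":0,"y":0,"z":0,"rx":0,"ry":0,"rz":-0.186,"fingers":44},{"x":0,"y":0,"z":0,"rx":0,"ry":0,"rz":-0.186,"fingers":44},{"x":0,"y":0,"z":0,"rx":0,"ry":0,"rz":-0.186,"fingers":44},{"x":0,"y":0,"z":0,"rx":0,"ry":0,"rz":-0.186,"fingers":44},{"x":0,"y":0,"z":0,"rx":0,"ry":0,"rz":-0.186,"fingers":44},{"x":0,"y":0,"z":0,"rx":0,"ry":0,"rz":-0.186,"fingers":44}]' >/dev/null
python3 -m handwheel '[{"x":0,"y":0,"z":0,"rx":0,"ry":0,"rz":-0.186,"fingers":44},{"x":0,"y":0,"z":0,"rx":0,"ry":0,"rz":-0.186,"fingers":44},{"x":0,"y":0,"z":0,"rx":0,"ry":0,"rz":-0.186,"fingers":44},{"x":0,"y":0,"z":0,"rx":0,"ry":0,"rz":-0.186,"fingers":44},{"x":0,"y":0,"z":0,"rx":0,"ry":0,"rz":-0.186,"fingers":44},{"x":0,"y":0,"z":0,"rx":0,"ry":0,"rz":-0.186,"fingers":44},{"x":0,"y":0,"z":0,"rx":0,"ry":0,"rz":-0.186,"fingers":44},{"x":0,"y":0,"z":0,"rx":0,"ry":0,"rz":0,"fingers":44}]'
python3 -c "
from go import *
p=world(-58.5,40.5,100)
to(p,dialR(-.55),1)
from rig import cams
c=cams.capture('top');np.savez('top2.npz',**c)"
```

```text
t: 11.62
tcp_pos: [0.4013, 0.3329, 0.2481]
tcp_rot: [-0.645, 0.765, -0.0, -0.001]
force: [0.1, -0.1, -0.0]
opening: 0.0441
gripper_force: 0.0
t 11.62 tcp [0.4013 0.3329 0.2481] q [ 0.69  0.03  0.15  1.69 -0.   -0.71] F [ 0.1 -0.1 -0. ] open 0.0441 grip 0.0
rotvec [ 0.322 -0.521  0.007] ang 0.613 | shift before turn [-11.4  -7.8 105.7] after turn [42.5 25.4 94.4]
```

```bash
python3 -m handwheel '[{"x":0,"y":0,"z":0,"rx":0.0805,"ry":-0.130,"rz":0.002,"fingers":44},{"x":0,"y":0,"z":0,"rx":0.0805,"ry":-0.130,"rz":0.002,"fingers":44},{"x":0,"y":0,"z":0,"rx":0.0805,"ry":-0.130,"rz":0.002,"fingers":44},{"x":0,"y":0,"z":0,"rx":0.0805,"ry":-0.130,"rz":0.002,"fingers":44},{"x":21,"y":12.7,"z":25,"rx":0,"ry":0,"rz":0,"fingers":44},{"x":21,"y":12.7,"z":25,"rx":0,"ry":0,"rz":0,"fingers":44},{"x":0,"y":0,"z":0,"rx":0,"ry":0,"rz":0,"fingers":44}]'
python3 -c "
from go import *
to(world(-58.5,40.5,11),dialR(-.55),1)
from rig import cams
s=cams.capture('scene')
a=cv2.resize(s['pixels'][210:350,150:330],None,fx=4,fy=4,interpolation=cv2.INTER_CUBIC)
cv2.imwrite('pics/dialapp.png',a[:,:,::-1])
t=cams.capture('top')
b=cv2.resize(t['pixels'][150:270,80:220],None,fx=4,fy=4,interpolation=cv2.INTER_CUBIC)
cv2.imwrite('pics/dialapp_t.png',b[:,:,::-1])"
```

```text
t: 12.55
tcp_pos: [0.393, 0.3234, 0.1767]
tcp_rot: [-0.611, 0.733, 0.045, 0.296]
force: [-0.5, 0.1, 0.2]
opening: 0.0443
gripper_force: 0.0
t 12.55 tcp [0.393  0.3234 0.1767] q [ 0.62 -0.64 -0.65  0.97  0.13 -0.73] F [-0.5  0.1  0.2] open 0.0443 grip 0.0
rotvec [ 0.002 -0.003 -0.004] ang 0.006 | shift before turn [ -1.7  -1.7 132.2] after turn [ -1.3  -1.4 132.2]
```

View pics/dialapp.png

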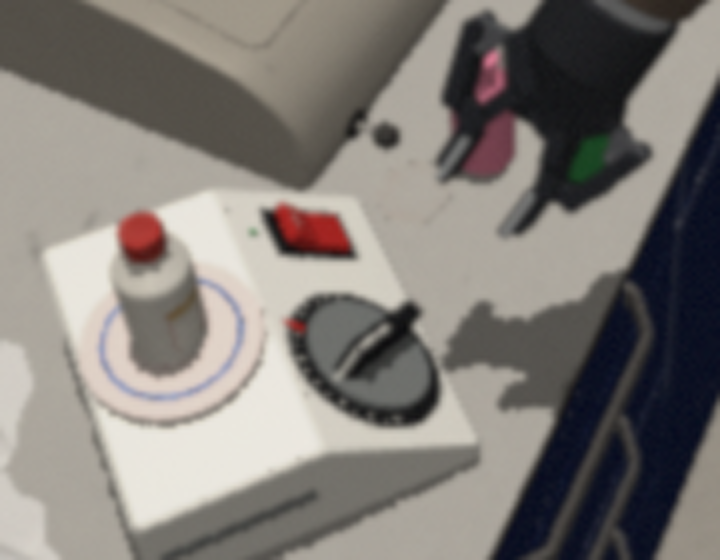

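The bottle stands upright inside the ring, with its foot at about (165,355). The dial bar runs from (345,375) to (410,315), and the fingers are aimed along the panel normal. Approach and grip.

```bash
python3 -m handwheel '[{"x":-1.5,"y":-1.5,"z":50,"rx":0,"ry":0,"rz":0,"fingers":44},{"x":0,"y":0,"z":40,"rx":0,"ry":0,"rz":0,"fingers":44},{"x":0,"y":0,"z":20,"rx":0,"ry":0,"rz":0,"fingers":44},{"x":0,"y":0,"z":10,"rx":0,"ry":0,"rz":0,"fingers":44},{"x":0,"y":0,"z":6,"rx":0,"ry":0,"rz":0,"fingers":44},{"x":0,"y":0,"z":4,"rx":0,"ry":0,"rz":0,"fingers":44},{"x":0,"y":0,"z":0,"rx":0,"ry":0,"rz":0,"fingers":44}]'
python3 -m handwheel '[{"x":0,"y":0,"z":0,"rx":0,"ry":0,"rz":0,"fingers":5},{"x":0,"y":0,"z":0,"rx":0,"ry":0,"rz":0,"fingers":5},{"x":0,"y":0,"z":0,"rx":0,"ry":0,"rz":0,"fingers":5},{"x":0,"y":0,"z":0,"rx":0,"ry":0,"rz":0,"fingers":5},{"x":0,"y":0,"z":0,"rx":0,"ry":0,"rz":0,"fingers":5},{"x":0,"y":0,"z":0,"rx":0,"ry":0,"rz":0,"fingers":5},{"x":0,"y":0,"z":0,"rx":0,"ry":0,"rz":0,"fingers":5}]' 40
python3 -c "
from go import *
to(world(-58.5,40.5,11),dialR(-.55),1)"
```

```text
t: 13.52
tcp_pos: [0.4456, 0.3812, 0.0753]
tcp_rot: [-0.612, 0.731, 0.044, 0.298]
force: [0.4, 0.4, 0.1]
opening: 0.0442
gripper_force: 0.0
t: 14.4
tcp_pos: [0.4423, 0.3821, 0.0741]
tcp_rot: [-0.614, 0.731, 0.047, 0.296]
force: [-23.6, -3.0, 9.6]
opening: 0.0135
gripper_force: 42.2
t 14.4 tcp [0.4423 0.3821 0.0741] q [ 0.66 -0.4  -0.7   0.67  0.11 -0.7 ] F [-23.6  -3.    9.6] open 0.0135 grip 42.2
rotvec [0.007 0.002 0.001] ang 0.007 | shift before turn [ 3.1 -1.1  4.2] after turn [ 3.1 -1.1  4.2]
```

```bash
python3 -m handwheel '[{"x":0,"y":2,"z":0,"rx":0,"ry":0,"rz":0,"fingers":5},{"x":0,"y":1.5,"z":0,"rx":0,"ry":0,"rz":0,"fingers":5},{"x":0,"y":0,"z":0,"rx":0,"ry":0,"rz":0,"fingers":5}]'
python3 -c "
from go import *
to(world(-58.5,40.5,15),dialR(-.55),1)
s=robot.read_state();print(Ro.from_quat(s['tcp_rot']).inv().apply(s['force']).round(1),pan(s['tcp_pos']))"
```

```text
t: 14.78
tcp_pos: [0.4421, 0.3821, 0.0742]
tcp_rot: [-0.612, 0.731, 0.044, 0.298]
force: [-5.1, -3.2, 4.9]
opening: 0.0132
gripper_force: 41.1
t 14.78 tcp [0.4421 0.3821 0.0742] q [ 0.66 -0.4  -0.71  0.66  0.1  -0.7 ] F [-5.1 -3.2  4.9] open 0.0132 grip 41.1
rotvec [-0.001  0.001  0.   ] ang 0.001 | shift before turn [ 3.2 -1.3  0.3] after turn [ 3.2 -1.3  0.3]
[ 0.7  2.5 -7.3] [-56.5  43.3  15.3]
```

```bash
python3 -m handwheel '[{"x":0,"y":0,"z":0,"rx":0,"ry":0,"rz":0,"fingers":24},{"x":0,"y":0,"z":0,"rx":0,"ry":0,"rz":0,"fingers":24},{"x":3.2,"y":0,"z":1,"rx":0,"ry":0,"rz":0,"fingers":24},{"x":0,"y":0,"z":0,"rx":0,"ry":0,"rz":0,"fingers":5},{"x":0,"y":0,"z":0,"rx":0,"ry":0,"rz":0,"fingers":5},{"x":0,"y":0,"z":0,"rx":0,"ry":0,"rz":0,"fingers":5},{"x":0,"y":0,"z":0,"rx":0,"ry":0,"rz":0,"fingers":5}]' 40
python3 -m handwheel '[{"x":0,"y":0,"z":0,"rx":0,"ry":0,"rz":0.12,"fingers":5},{"x":0,"y":0,"z":0,"rx":0,"ry":0,"rz":0.12,"fingers":5},{"x":0,"y":0,"z":0,"rx":0,"ry":0,"rz":0.12,"fingers":5},{"x":0,"y":0,"z":0,"rx":0,"ry":0,"rz":0.12,"fingers":5},{"x":0,"y":0,"z":0,"rx":0,"ry":0,"rz":0,"fingers":5}]'
python3 -c "
from go import *
to(world(-58.5,40.5,15),dialR(.526),1)
s=robot.read_state();print(Ro.from_quat(s['tcp_rot']).inv().apply(s['force']).round(1),pan(s['tcp_pos']))"
```

```text
t: 15.65
tcp_pos: [0.4422, 0.3792, 0.0708]
tcp_rot: [-0.612, 0.732, 0.044, 0.297]
force: [-0.3, -6.4, -0.8]
opening: 0.013
gripper_force: 41.6
t: 16.27
tcp_pos: [0.4429, 0.3789, 0.0709]
tcp_rot: [-0.419, 0.856, 0.113, 0.279]
force: [5.3, -6.8, -1.3]
opening: 0.0131
gripper_force: 41.4
t 16.27 tcp [0.4429 0.3789 0.0709] q [ 0.66 -0.41 -0.71  0.66  0.1  -0.22] F [ 5.3 -6.8 -1.3] open 0.0131 grip 41.4
rotvec [-0.002  0.001  0.594] ang 0.594 | shift before turn [-1.4 -0.1 -1.2] after turn [-1.2  0.6 -1.2]
[ 2.6 -8.3  0.2] [-59.9  40.6  13.8]
```

Turning cleanly with small forces. Turn the remaining 0.594 rad, then check before letting go.

```bash
python3 -m handwheel '[{"x":0,"y":0,"z":0,"rx":0,"ry":0,"rz":0.12,"fingers":5},{"x":0,"y":0,"z":0,"rx":0,"ry":0,"rz":0.12,"fingers":5},{"x":0,"y":0,"z":0,"rx":0,"ry":0,"rz":0.12,"fingers":5},{"x":0,"y":0,"z":0,"rx":0,"ry":0,"rz":0.12,"fingers":5},{"x":0,"y":0,"z":0,"rx":0,"ry":0,"rz":0.114,"fingers":5},{"x":0,"y":0,"z":0,"rx":0,"ry":0,"rz":0,"fingers":5},{"x":0,"y":0,"z":0,"rx":0,"ry":0,"rz":0,"fingers":5}]'
python3 -c "
from go import *
to(world(-58.5,40.5,15),dialR(.526),1)
s=robot.read_state();print(Ro.from_quat(s['tcp_rot']).inv().apply(s['force']).round(1),pan(s['tcp_pos']))"
```

```text
t: 17.15
tcp_pos: [0.4434, 0.3782, 0.0708]
tcp_rot: [-0.151, 0.942, 0.188, 0.234]
force: [7.1, -9.3, -2.0]
opening: 0.0126
gripper_force: 41.4
t 17.15 tcp [0.4434 0.3782 0.0708] q [ 0.66 -0.41 -0.71  0.66  0.1   0.37] F [ 7.1 -9.3 -2. ] open 0.0126 grip 41.4
rotvec [-0.004  0.002  0.001] ang 0.004 | shift before turn [-0.9  1.4 -1.2] after turn [-0.9  1.4 -1.2]
[ -3.2 -11.4   0.4] [-60.   39.7  13.8]
```

```bash
python3 -m handwheel '[{"x":0,"y":-1,"z":0,"rx":0,"ry":0,"rz":0,"fingers":5},{"x":0,"y":0,"z":0,"rx":0,"ry":0,"rz":0,"fingers":36},{"x":0,"y":0,"z":0,"rx":0,"ry":0,"rz":0,"fingers":36},{"x":0,"y":0,"z":0,"rx":0,"ry":0,"rz":0,"fingers":36},{"x":0,"y":0,"z":-20,"rx":0,"ry":0,"rz":0,"fingers":36},{"x":0,"y":0,"z":-50,"rx":0,"ry":0,"rz":0,"fingers":36},{"x":0,"y":0,"z":-60,"rx":0,"ry":0,"rz":0,"fingers":36},{"x":0,"y":0,"z":-30,"rx":0,"ry":0,"rz":0,"fingers":36},{"x":0,"y":0,"z":0,"rx":0,"ry":0,"rz":0,"fingers":36}]'
python3 - <<'E'
from go import *
from rig import cams
im=[]
for n in('top','scene'):
    c=cams.capture(n);np.savez(n+'3.npz',**c)
    G=[(0,110),(0,-110),(-130,-110),(-130,110)];src=np.float32([proj(c,world(u,y,4)) for u,y in G])
    M=cv2.getPerspectiveTransform(src,np.float32([(0,0),(660,0),(660,390),(0,390)]))
    im.append(cv2.warpPerspective(c['pixels'],M,(660,390),flags=cv2.INTER_CUBIC)[:,:400,::-1])
cv2.imwrite('pics/rect3.png',np.hstack(im))
E
```

```text
t: 18.27
tcp_pos: [0.3821, 0.3104, 0.2054]
tcp_rot: [-0.152, 0.941, 0.191, 0.236]
force: [1.1, -0.1, -0.4]
opening: 0.0357
gripper_force: 0.0
```

View pics/rect3.png

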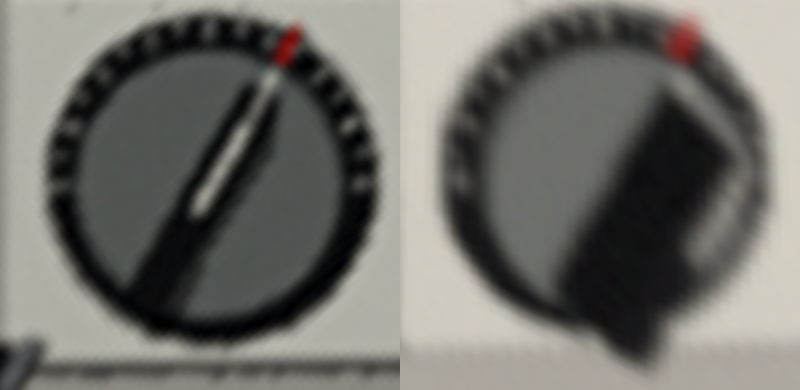

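The pointer tip in the rectified top view is at (272,78) and points straight to the red mark at (288,47). Its line is at 0.53 against the mark's 0.526, so step 2 is met. Next is the rocker.

```bash
python3 - <<'E'
from go import *
to(world(-43,-68,170),dialR(0),1)
to(world(-43,-68,45),dialR(0),1)
for n in('top3.npz','scene3.npz'):
    c=load(n);h=cv2.cvtColor(c['pixels'],cv2.COLOR_RGB2HSV)
    roi=(150,170,205,225) if n[0]=='t' else (205,250,260,290)
    b,l=blobs(c,(82,110,70),(98,255,255),roi,60);i=[k for k in np.unique(l) if k and (l==k).sum()>=60]
    for k in i:
        yy,xx=np.nonzero(l==k);q=np.array([pan(cast(c,u,v,5))[:2] for u,v in zip(xx,yy)]);print(n,len(q),'u,y min/max',np.percentile(q,2,axis=0),np.percentile(q,98,axis=0))
    # dark bezel
    g=cv2.cvtColor(c['pixels'],cv2.COLOR_RGB2GRAY);x0,y0,x1,y1=roi
    yy,xx=np.nonzero(g[y0:y1,x0:x1]<45);q=np.array([pan(cast(c,u+x0,v+y0,1))[:2] for u,v in zip(xx,yy)])
    q=q[(q[:,1]<-35)&(q[:,1]>-100)&(q[:,0]>-100)&(q[:,0]<-15)];print('bezel',len(q),q.min(0),q.max(0))
E
```

```text
t 18.38 tcp [0.3817 0.3103 0.2015] q [ 0.6  -0.68 -0.62  1.04  0.14  0.33] F [ 0.6  0.7 -0.4] open 0.036 grip 0.0
rotvec [ 0.     0.001 -0.524] ang 0.524 | shift before turn [-69.3 -85.5   3.4] after turn [ -17.3 -108.7    3.4]
t 18.38 tcp [0.3817 0.3103 0.2015] q [ 0.6  -0.68 -0.62  1.04  0.14  0.33] F [ 0.6  0.7 -0.4] open 0.036 grip 0.0
rotvec [ 0.     0.001 -0.524] ang 0.524 | shift before turn [-69.2 -85.5 128.4] after turn [ -17.3 -108.7  128.4]
top3.npz 260 u,y min/max [-85.664 -82.864] [-35.436 -52.554]
bezel 195 [-90.4 -87. ] [-29.9 -49.1]
scene3.npz 147 u,y min/max [-83.896 -86.724] [-34.068 -51.284]
bezel 45 [-82.9 -82.3] [-31.2 -51.6]
```

```bash
python3 -m handwheel '[{"x":0,"y":0,"z":0,"rx":0,"ry":0,"rz":-0.175,"fingers":0},{"x":0,"y":0,"z":0,"rx":0,"ry":0,"rz":-0.175,"fingers":0},{"x":0,"y":0,"z":0,"rx":0,"ry":0,"rz":-0.174,"fingers":0},{"x":-8,"y":-54,"z":0,"rx":0,"ry":0,"rz":0,"fingers":0},{"x":-8,"y":-54.5,"z":0,"rx":0,"ry":0,"rz":0,"fingers":0},{"x":0,"y":0,"z":50,"rx":0,"ry":0,"rz":0,"fingers":0},{"x":0,"y":0,"z":50,"rx":0,"ry":0,"rz":0,"fingers":0},{"x":0,"y":0,"z":25,"rx":0,"ry":0,"rz":0,"fingers":0},{"x":0,"y":0,"z":0,"rx":0,"ry":0,"rz":0,"fingers":0},{"x":0,"y":0,"z":0,"rx":0,"ry":0,"rz":0,"fingers":0}]'
python3 -c "
from go import *
to(world(-44,-68,20),dialR(0),1)"
```

```text
t: 19.62
tcp_pos: [0.5189, 0.3015, 0.1088]
tcp_rot: [-0.391, 0.87, 0.123, 0.274]
force: [0.2, 0.3, 0.9]
opening: 0.0002
gripper_force: 0.0
t 19.62 tcp [0.5189 0.3015 0.1088] q [ 0.41 -0.34 -0.59  0.76  0.24 -0.36] F [0.2 0.3 0.9] open 0.0002 grip 0.0
rotvec [0. 0. 0.] ang 0.0 | shift before turn [-0.1 -0.3 29. ] after turn [-0.1 -0.3 29. ]
```

Well aligned, 29 mm to reach 20 mm out. Now down with guarded steps.

```bash
python3 -m handwheel '[{"x":0,"y":0,"z":15,"rx":0,"ry":0,"rz":0,"fingers":0},{"x":0,"y":0,"z":10,"rx":0,"ry":0,"rz":0,"fingers":0},{"x":0,"y":0,"z":5,"rx":0,"ry":0,"rz":0,"fingers":0},{"x":0,"y":0,"z":2,"rx":0,"ry":0,"rz":0,"fingers":0},{"x":0,"y":0,"z":2,"rx":0,"ry":0,"rz":0,"fingers":0}]'; python3 -m handwheel '[{"x":0,"y":0,"z":2,"rx":0,"ry":0,"rz":0,"fingers":0},{"x":0,"y":0,"z":2,"rx":0,"ry":0,"rz":0,"fingers":0}]'; python3 -m handwheel '[{"x":0,"y":0,"z":2,"rx":0,"ry":0,"rz":0,"fingers":0},{"x":0,"y":0,"z":0,"rx":0,"ry":0,"rz":0,"fingers":0}]'; python3 -c "
from go import *
to(world(-44,-68,5),dialR(0),1)"
```

```text
t: 20.25
tcp_pos: [0.5322, 0.3162, 0.0813]
tcp_rot: [-0.391, 0.87, 0.123, 0.275]
force: [-1.3, 0.5, 2.7]
opening: -0.0001
gripper_force: 1.3
t: 20.5
tcp_pos: [0.5341, 0.3181, 0.0786]
tcp_rot: [-0.391, 0.87, 0.123, 0.275]
force: [-0.2, 0.2, 3.2]
opening: 0.0004
gripper_force: 1.2
t: 20.75
tcp_pos: [0.5344, 0.3186, 0.0759]
tcp_rot: [-0.391, 0.87, 0.123, 0.275]
force: [-0.3, -0.2, 2.3]
opening: 0.0001
gripper_force: 0.8
t 20.75 tcp [0.5344 0.3186 0.0759] q [ 0.43 -0.27 -0.6   0.67  0.23 -0.34] F [-0.3 -0.2  2.3] open 0.0001 grip 0.8
rotvec [-0.  0. -0.] ang 0.001 | shift before turn [-0.1 -0.   3.8] after turn [-0.1 -0.   3.8]
```

```bash
python3 -m handwheel '[{"x":0,"y":0,"z":1,"rx":0,"ry":0,"rz":0,"fingers":0},{"x":0,"y":0,"z":0,"rx":0,"ry":0,"rz":0,"fingers":0}]'; python3 -m handwheel '[{"x":0,"y":0,"z":1.5,"rx":0,"ry":0,"rz":0,"fingers":0},{"x":0,"y":0,"z":0,"rx":0,"ry":0,"rz":0,"fingers":0}]'; python3 -c "
from go import *
to(world(-44,-68,5),dialR(0),1)"
```

```text
t: 21.0
tcp_pos: [0.5348, 0.319, 0.0752]
tcp_rot: [-0.391, 0.87, 0.123, 0.275]
force: [-0.0, 0.8, 2.5]
opening: -0.0001
gripper_force: 1.0
t: 21.25
tcp_pos: [0.5351, 0.3193, 0.0749]
tcp_rot: [-0.39, 0.87, 0.123, 0.275]
force: [-13.5, -11.2, 15.0]
opening: -0.0002
gripper_force: 11.0
t 21.25 tcp [0.5351 0.3193 0.0749] q [ 0.43 -0.27 -0.6   0.67  0.23 -0.34] F [-13.5 -11.2  15. ] open -0.0002 grip 11.0
rotvec [-0.  0. -0.] ang 0.001 | shift before turn [ 0.1 -0.   2.4] after turn [ 0.1 -0.   2.4]
```

The force jumped to 23 N at the stop. Withdraw and check everything.

```bash
python3 -m handwheel '[{"x":0,"y":0,"z":-15,"rx":0,"ry":0,"rz":0,"fingers":0},{"x":0,"y":0,"z":-50,"rx":0,"ry":0,"rz":0,"fingers":0},{"x":0,"y":0,"z":-60,"rx":0,"ry":0,"rz":0,"fingers":0},{"x":0,"y":0,"z":-60,"rx":0,"ry":0,"rz":0,"fingers":0},{"x":0,"y":50,"z":-20,"rx":0,"ry":0,"rz":0,"fingers":0},{"x":0,"y":0,"z":0,"rx":0,"ry":0,"rz":0,"fingers":0},{"x":0,"y":0,"z":0,"rx":0,"ry":0,"rz":0,"fingers":0}]'
python3 - <<'E'
from go import *
from rig import cams
im=[]
for n,(x0,y0,x1,y1) in(('top',(70,150,210,270)),('scene',(150,220,290,340))):
    c=cams.capture(n);im.append(cv2.resize(c['pixels'][y0:y1,x0:x1],(400,343),interpolation=cv2.INTER_CUBIC)[:,:,::-1])
cv2.imwrite('pics/fin.png',np.hstack(im))
E
```

```text
t: 22.12
tcp_pos: [0.4194, 0.265, 0.2416]
tcp_rot: [-0.391, 0.87, 0.123, 0.275]
force: [1.4, 0.7, 0.3]
opening: 0.0
gripper_force: 0.0
```

View pics/fin.png

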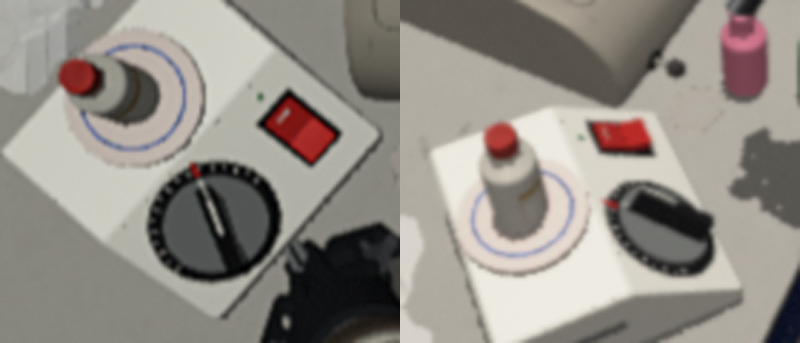

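The bottle stands inside the ring (right panel, foot at about (518,215)). The pointer meets the red mark (left panel, (195,170)). The rocker's upper half lies flat, its lower half is raised, and the arm is clear.

```bash
python3 -c "
from rig import robot
print(robot.hand_in())"
```

```text
the job is handed in; nothing more can be done
None
```

The job is handed in (the hand-in gave no verdict): in the last pictures the red-capped bottle stands in the ring, the dial pointer is on the red mark, the rocker is pressed on and the arm is clear; I never touched the other two bottles.

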